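# Seat a plug-in relay in its coded socket

## Task

A plug-in relay lies on its side on the bench. Stand it upright on its plug on the bench and let go of it, then take it again from above and plug it into the round socket: the key inside the socket can be set at different angles, so feel for the angle at which the plug's notch accepts it, without forcing. Leave the relay fully home, upright and released, and do not knock over the flux bottle or the tip jar.

Things in the scene. Friction and masses are not known exactly. Their poses are not given: they have to be found in the camera images.
- relay_mid (a point): Centre of the plug-in relay: grey square case 42 x 42 mm and 46 mm long on a black round plug (34 mm diameter, 18 mm long); 64 mm long in all, about 0.13 kg. The point is half-way along, on the centre line. x runs along the centre line from the plug to the flat top; the case's side faces are square to y and z. At the start it lies on a case face, x level, z up
- relay_foot (a point): Centre of the relay's plug end face, 32 mm from relay_mid along -x; same axes. The plug has one wedge-shaped notch along its whole length, in the side that faces +z of this frame (8 mm wide at its bottom, 14 mm outside); it faces up at the start. When the relay stands upright on the bench this point is at the bench's height
- relay: The whole relay; origin at the middle of the case face on which it lies at the start, 21 mm along -z from relay_mid; same axes
- socket_seat (a point): Centre of the floor of the fixed socket's round well, z up. The well is 38.4 mm wide (1.8 mm to spare round the plug), 18 mm deep, its mouth bevelled 3 mm. One key, 5 mm wide, sticks 5.7 mm inward from its wall and rises 11 mm from the floor. The key's angle about z is not given: anywhere within 1.2 rad either side of this frame's +x. It does not turn by hand
- socket_rim (a point): Centre of the well's mouth, level with the rim, 27 mm over the bench, 18 mm over the well's floor; axes as socket_seat. The plug goes down only with its notch over the key (to within about 0.13 rad), else it rests on the key with its end 11 mm over the floor, 7 mm below the rim. Fully home its end is on the floor and the case meets the rim
- socket: The whole fixed socket: a base plate 118 x 78 mm (long side along x), screw-terminal blocks at +-40 mm in x (21 mm high) and in the middle a black ring of 52 mm outer diameter and 27 mm height round the well. Origin at the centre of the plate's underside, on the bench; axes as socket_seat
- flux_mid (a point): Centre of the small brown flux bottle, 34 mm across and 70 mm high, loose, standing; z is up
- jar_mid (a point): Centre of the small tan tip jar with soldering tips in it, 40 mm across and 58 mm high, loose, standing; z is up
Not all that is in view belongs to the job. What is shaped like the relay but blue or pink is not meant.

How it is judged:
By the outcome, as a careful person would: the job done as asked, in the order asked, and still so for the second after the job is handed in, with the robot touching nothing.
It also fails if it takes over 72 s, if anything falls off the work surface, if the arm or the gripper's body presses on something with over 40 N, if the wrist force passes 120 N, or if a joint passes its speed limit or range.

## Robot

A 7-joint arm with a two-finger parallel gripper is mounted at the origin on a cart in front of the work surface, level with it; the furniture and walls round the work are solid. World frame = base frame: x ahead of the robot, y to its left, z up, the work surface at z = 0. Lengths are in m, angles in rad, forces in N, time in s.
With the tool pointing down it reaches from about 0.4 to 0.85 m from the base axis. Payload 10.4 kg.
Tool frame: the origin (TCP) lies on the centre line of the jaws, within the pads' length; the fingertips stand r.tip_extent ahead of it and the grasp point (between the pads) lies 3 mm ahead of it (r.tip_extent is the distance from the TCP to the fingertips, in m); z points along the fingers, y is the direction in which the jaws open and shut (so a half turn about z gives the same grasp; the last joint's range is limited). The gripper opens to 87 mm and grips with 3 to 60 N. Pads are 19 mm wide; open, the fingers measure 117 mm over their backs; the gripper's body (75 mm by 190 mm) begins 51 mm behind the grasp point.
Start: joints at [-1.284, 0.332, -0.065, 1.46, 0.022, 1.35, -0.088], TCP at [0.191, 0.595, 0.22] pointing down, gripper open.
Joint ranges: [-2.6, 2.6], [-0.5, 2.12], [-1.47, 1.34], [0.16, 2.42], [-1.27, 4.41], [0.06, 2.06], [-2.6, 2.6]. Speed limits (rad/s): [2.22, 2.22, 2.79, 2.79, 3.14, 3.14, 3.14].

## Interface

Orientations are given as a unit quaternion [x, y, z, w].
In Python, from bench import r gives the robot as it stands. The module is installed in compiled form; this text tells all that it offers.
- The arm moves only by the shell command python3 -m jog 'ROWS' [FORCE]. ROWS is JSON, a list of rows, each a list of 5 numbers: the shift along the tool's x, y, z in cm, then the turn about the tool's z in rad, then the closure, from 0 (fully open) to 1 (shut). A call has exactly 10 rows; each row shifts and turns the pose as measured when the row begins, along the tool's axes as they then stand; what a row does not reach is not made up. A row lasts 1/10 s, in which the tool goes at most 50 mm and 8.59 degrees, less where a joint would pass 70% of its speed; a pose out of reach is approached as far as the arm can. A call with a gripper value outside its range is refused whole. The fingers move at their own pace and stop on an object; FORCE is the grip in N (left out, the last holds). Time passes only in rows, so rows that do not move let the fingers close, or fill a call up. It gives the time, the measured TCP pose, the force and the opening at its end, in the units of the state.
- r.read_state(): the state, without advancing time (a new reading comes with each control period).
- r.camera(name): name is "side" or "top"; returns a dict with "pixels" (480x640x3 uint8, red, green, blue), "fx", "fy", "cx", "cy" (pixels), "camera_from_world" (4x4, takes a point from world to camera coordinates). Camera axes: x right, y up, looking along -z (the intrinsics and any distortion apply to the point x, -y, -z); pixel columns grow to the right and rows downward; lengths in m; the calibration is good to about 2 mm. A picture is of the moment at which its call begins. There is no depth.
- r.close_job(): hands the job in, once; it reports no verdict.
The state is a dict: "time": time; "joint_positions": joint angles; "joint_vel": joint speeds; "joint_torque": joint torques, N m; "ee_pos": TCP position; "eef_rot": TCP orientation; "ft_force": force on the tool from outside, world axes, zero at the start; "torque": the same for the moment, N m; "width": finger opening in m.
Only numpy, scipy, OpenCV 4.12 (cv2) and the standard library are available. Lean on these libraries where they do the work, as an engineer would, in place of code of your own. Each camera call takes 0.05 s, during which the arm holds its last target. There are 200 camera calls.

## Working session

There is one attempt and no reset: what is moved stays moved. The work goes in short steps, Python scripts to look and compute and a shell command to move; the robot and the scene stay as the last step left them, time stands still between calls to the robot, and variables do not carry over. Pictures are saved under pics/ and viewed, about 8 in all and at most 12, crops included, and the job is handed in when it is done.

```bash
mkdir -p pics
cat > h.py <<'E'
import numpy as np, cv2
from bench import r
def shot(n,f=None):
    c=r.camera(n)
    if f: cv2.imwrite('pics/'+f,c['pixels'][:,:,::-1])
    return c
def ray(c,u,v):
    T=np.array(c['camera_from_world']);R,t=T[:3,:3],T[:3,3]
    d=np.array([(u-c['cx'])/c['fx'],-(v-c['cy'])/c['fy'],-1.])
    return -R.T@t, R.T@d
def onz(c,u,v,z):
    o,d=ray(c,u,v); return o+d*(z-o[2])/d[2]
def proj(c,p):
    T=np.array(c['camera_from_world']);q=T[:3,:3]@np.array(p)+T[:3,3]
    return c['cx']+c['fx']*q[0]/-q[2], c['cy']+c['fy']*q[1]/q[2]
E
python3 - <<'E'
from h import *
for n in('top','side'):
    c=shot(n,n+'0.png'); print({k:v for k,v in c.items() if k!='pixels'})
print(r.read_state(),r.tip_extent)
E
```

```text
{'fx': 502.5591996064449, 'fy': 502.5591996064449, 'cx': 318.4330825097298, 'cy': 234.59254614777169, 'camera_from_world': array([[-2.60980962e-02, -9.99659094e-01, -7.64783488e-04,
         8.94012956e-02],
       [ 9.91454764e-01, -2.59817070e-02,  1.27837401e-01,
        -6.05793411e-01],
       [-1.27813691e-01,  2.57806456e-03,  9.91794845e-01,
        -9.27082305e-01],
       [ 0.00000000e+00,  0.00000000e+00,  0.00000000e+00,
         1.00000000e+00]])}
{'fx': 552.3220484647921, 'fy': 552.3220484647921, 'cx': 333.3648046199968, 'cy': 228.80202957402602, 'camera_from_world': array([[ 0.8438858 , -0.53619071, -0.01887531, -0.45969367],
       [ 0.38823272,  0.58598315,  0.71126584, -0.29485407],
       [-0.37031352, -0.60755516,  0.70266964, -0.63897384],
       [ 0.        ,  0.        ,  0.        ,  1.        ]])}
{'time': 0.1, 'joint_positions': array([-1.2836211 ,  0.33281543, -0.0647044 ,  1.46082681,  0.02157602,
        1.34994119, -0.08849168]), 'joint_vel': array([ 6.08243780e-04, -2.41135262e-03, -3.39040526e-04, -2.05359143e-03,
       -5.36022346e-04, -3.05806219e-05, -6.30221073e-04]), 'joint_torque': array([ 1.06512533e-03, -6.24540782e+01,  2.45893345e-02, -3.90720963e+01,
       -6.13460317e-02,  3.65445216e-02,  2.28131660e-05]), 'ee_pos': array([0.19041395, 0.59491742, 0.21904388]), 'eef_rot': array([ 1.54256290e-01,  9.88030656e-01, -6.42945431e-04, -8.30092142e-05]), 'ft_force': array([0.0107177 , 0.43129281, 0.41490575]), 'torque': array([ 0.01354899,  0.02167257, -0.02708757]), 'width': 0.08686821353737877} 0.022
```

View pics/top0.png

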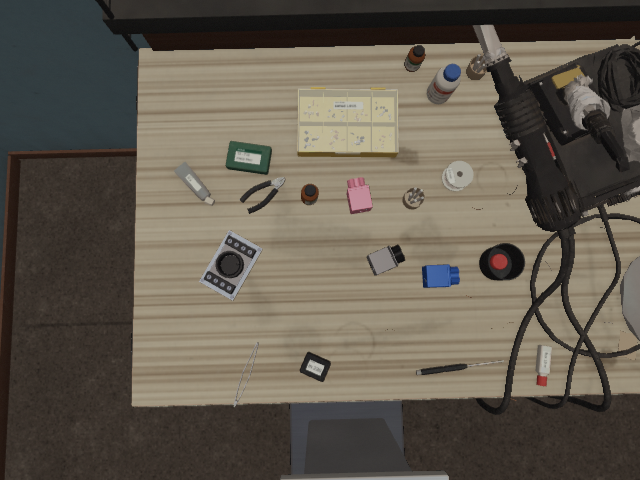

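View pics/side0.png

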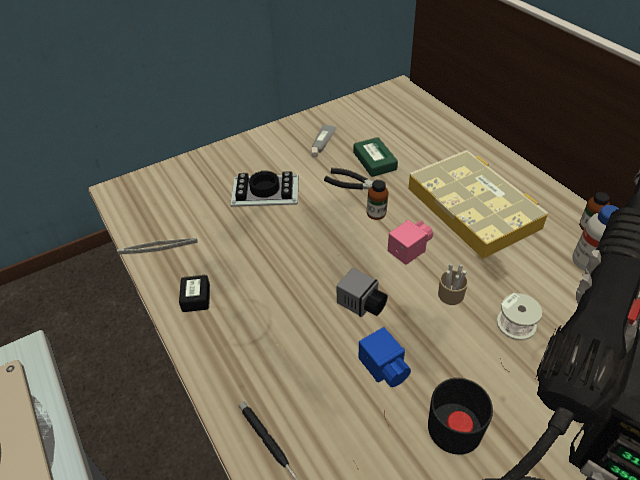

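The grey relay (top 383,260) fits. Blue (438,276) and pink (360,196) are decoys. The socket is at (231,264), the flux bottle at (310,193) and the jar at (414,198). I'll confirm in an enlarged crop.

Run:
```python
from h import *
t=cv2.imread('pics/top0.png');s=cv2.imread('pics/side0.png')
def crop(i,u,v,w,h,k): return cv2.resize(i[v-h:v+h,u-w:u+w],None,fx=k,fy=k,interpolation=cv2.INTER_CUBIC)
g=lambda i:np.clip(255*(i/255.)**.5,0,255).astype('uint8')
a=np.hstack([crop(t,385,258,25,18,8),crop(t,231,264,25,18,8)]) 
b=np.hstack([crop(s,362,292,25,18,8),crop(s,265,184,25,18,8)])
cv2.imwrite('pics/crop.png',g(np.vstack([a,b])))
```

```text
(no output)
```

View pics/crop.png

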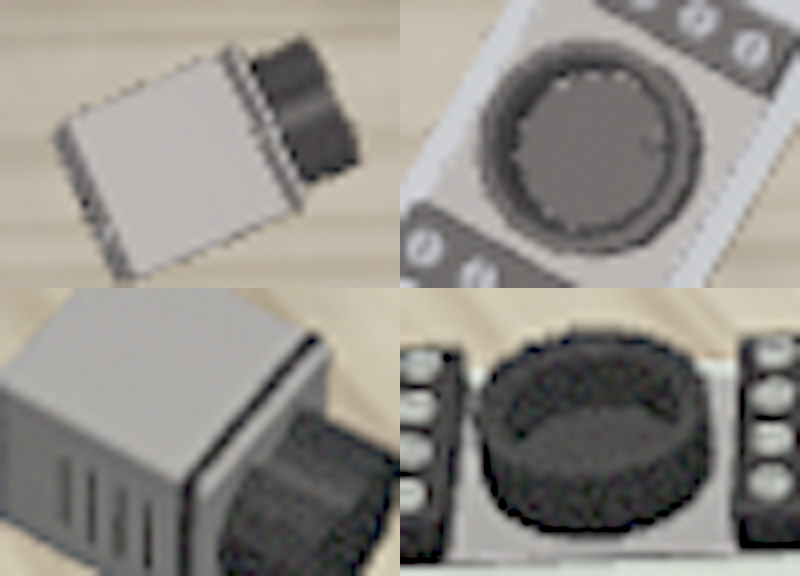

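The crop confirms it: grey case with black plug, notch facing up. In the socket the key seems visible at crop (652,143), on the image's right (about world -y). That puts it roughly -1.05 rad from the socket's +x. Now the numbers.

```bash
cat >> h.py <<'E'
def ang(v): return np.degrees(np.arctan2(v[1],v[0]))
E
python3 - <<'E'
from h import *
c=shot('top'); im=c['pixels']
px=lambda x,y,u0,v0:((x+.5)/8-.5+u0,(y+.5)/8-.5+v0)
cs=[onz(c,*px(x,y,360,240),.042)[:2] for x,y in[(70,125),(232,50),(297,208),(130,283)]]
cs=np.array(cs);print(np.round(cs,4),[np.linalg.norm(cs[i]-cs[i-1]) for i in range(4)])
a=(cs[0]+cs[3]-cs[1]-cs[2]);print('a',ang(a), 'y',ang(cs[0]-cs[3]),ang(cs[1]-cs[2]),'case c',cs.mean(0))
# mask check
g=im.astype(int);m=((g.max(2)-g.min(2)<22)&(g.min(2)>95)).astype('uint8');w=np.zeros_like(m);w[235:280,360:410]=m[235:280,360:410]
k,_=cv2.findContours(w,0,1);k=max(k,key=cv2.contourArea);q=cv2.boxPoints(cv2.minAreaRect(k))
P=np.array([onz(c,*p,.042)[:2] for p in q]);print('mask',P.mean(0),[(round(np.linalg.norm(P[i]-P[i-1]),4),round(ang(P[i]-P[i-1]),1)) for i in range(4)])
# side check: project case-top centre & socket
# ring rim, outer circle at z .027 centre pix crop (590,147) minus 400
rim=onz(c,*px(590-400,147,206,246),.027);fl=onz(c,*px(592-400,148,206,246),.009);print('rim',rim,'floor',fl,'key',onz(c,*px(652-400,143,206,246),.02),)
g0=np.array(cs.mean(0))
s=shot('side')
print('relay top c in side',proj(s,[*g0,.042]),'rim in side',proj(s,rim))
# dark ring in top
m=((g.max(2)<75)).astype('uint8');w=np.zeros_like(m);w[246:282,212:250]=m[246:282,212:250]
k,_=cv2.findContours(w,0,1);k=max(k,key=cv2.contourArea);(e,ax,an)=cv2.fitEllipse(cv2.convexHull(k));print('ring',e,ax,onz(c,*e,.027),onz(c,*e,.018), 'dia',ax[0]*.9/502)
for n,u,v,z in(('flux',310,190,.07),('jar',414,196,.058),('pink',360,196,.03),('blue',438,276,.04)):print(n,onz(c,u,v,z))
E
```

```text
[[ 0.5655 -0.0205]
 [ 0.5824 -0.0598]
 [ 0.5443 -0.0736]
 [ 0.5276 -0.0332]] [np.float64(0.0399973277314291), np.float64(0.04285277031510478), np.float64(0.0405273008295969), np.float64(0.04371166445332262)]
a 112.89038410933628 y 18.601879901346834 19.874815081279355 case c [ 0.55493963 -0.04676946]
mask [ 0.55537384 -0.04541939] [(np.float64(0.0411), np.float64(21.8)), (np.float64(0.0394), np.float64(-67.6)), (np.float64(0.0412), np.float64(-158.5)), (np.float64(0.0392), np.float64(112.3))]
rim [0.55683179 0.24709465 0.027     ] floor [0.5579158  0.24977831 0.009     ] key [0.55793359 0.23324785 0.02      ]
relay top c in side (np.float64(356.46511752746335), np.float64(282.830969636558)) rim in side (np.float64(263.90040279146996), np.float64(180.53321765714603))
ring (229.27931213378906, 264.1861572265625) (26.879528045654297, 27.886327743530273) [0.55635267 0.2471604  0.027     ] [0.55701976 0.24874831 0.018     ] dia 0.048190388926471844
flux [0.68889227 0.08726418 0.07      ]
jar [ 0.67470302 -0.11009741  0.058     ]
pink [ 0.68315371 -0.0098966   0.03      ]
blue [ 0.52255906 -0.1514313   0.04      ]
```

```bash
cat >> h.py <<'E'
from scipy.spatial.transform import Rotation as Ro
def rem(x,y,z,ya=None):
    s=r.read_state();R=Ro.from_quat(s['eef_rot']).as_matrix()
    d=R.T@(np.array([x,y,z])-s['ee_pos']);A=ang(R[:,1])
    t='' if ya is None else round(np.radians((A-ya+90)%180-90),3)
    print('t',round(s['time'],2),'pos',s['ee_pos'].round(4),'yang',round(A,2),'rem cm',(d*100).round(2),'turn',t,'F',s['ft_force'].round(2),'w',round(s['width'],4),'q7',s['joint_positions'][6].round(2))
E
python3 -m jog '[[-3.6,-3.3,0,0,0],[-3.6,-3.3,0,0,0],[-3.6,-3.3,0,0,0],[-3.6,-3.3,0,0,0],[-3.6,-3.3,0,0,0],[-3.6,-3.3,0,0,0],[-3.6,-3.3,0,0,0],[-3.6,-3.3,0,0,0],[-3.6,-3.3,0,0,0],[-3.6,-3.3,0,0,0]]' 5; python3 -c "
from h import *
rem(.5503,-.034,.1,21.5)"
```

```text
time: 1.2
ee_pos: [0.4341, 0.1647, 0.2164]
eef_rot: [0.148, 0.989, 0.0, -0.002]
ft_force: [1.1, -0.0, -0.3]
width: 0.0873
t 1.2 pos [0.4341 0.1647 0.2164] yang 72.94 rem cm [-16.97 -15.59  11.59] turn 0.898 F [ 1.14 -0.04 -0.27] w 0.0873 q7 0.81
```

```bash
python3 -m jog '[[-3.4,-3.1,1,0,0],[-3.4,-3.1,1,0,0],[-3.4,-3.1,1,0,0],[-3.4,-3.1,1,0,0],[-3.2,-3,1,0,0],[0,0,1,0.15,0],[0,0,1,0.15,0],[0,0,1,0.15,0],[0,0,1,0.15,0],[0,0,1,0.15,0]]'; python3 -c "
from h import *
rem(.5503,-.034,.07,21.5)"
```

```text
time: 2.2
ee_pos: [0.5552, -0.0508, 0.1141]
eef_rot: [0.503, 0.864, 0.0, 0.002]
ft_force: [-0.0, -0.1, -0.1]
width: 0.087
t 2.2 pos [ 0.5552 -0.0508  0.1141] yang 29.63 rem cm [1.71 0.4  4.41] turn 0.142 F [-0.   -0.1  -0.05] w 0.087 q7 0.7
```

```bash
python3 -m jog '[[0,0,0,0.14,0],[1.7,0.2,1,0,0],[0,0,1,0,0],[0,0,1,0,0],[0,0,1,0,0],[0,0,0,0,0],[0,0,0,0,0],[0,0,0,0,0],[0,0,0,0,0],[0,0,0,0,0]]'
python3 - <<'E'
from h import *
rem(.5503,-.034,.025,21.5)
E
```

```text
time: 3.2
ee_pos: [0.5504, -0.0365, 0.0706]
eef_rot: [0.567, 0.824, -0.001, 0.001]
ft_force: [-0.3, -0.1, -0.6]
width: 0.0867
t 3.2 pos [ 0.5504 -0.0365  0.0706] yang 20.9 rem cm [0.25 0.08 4.56] turn -0.01 F [-0.31 -0.12 -0.6 ] w 0.0867 q7 0.55
```

```bash
python3 -m jog '[[0.25,0.1,1.5,0,0],[0,0,1.5,0,0],[0,0,1,0,0],[0,0,0.4,0,0],[0,0,0,0,0.4],[0,0,0,0,0.6],[0,0,0,0,0.6],[0,0,0,0,0.6],[0,0,0,0,0.6],[0,0,0,0,0.6]]' 5
python3 - <<'E'
from h import *
rem(.5503,-.034,.025,21.5)
t=shot('top')['pixels'];s=shot('side')['pixels']
f=lambda i,u,v:cv2.resize(i[v-50:v+50,u-65:u+65],None,fx=3,fy=3,interpolation=2)
cv2.imwrite('pics/grip.png',np.hstack([f(t,383,258),f(s,362,290)])[:,:,::-1])
E
```

```text
time: 4.2
ee_pos: [0.5509, -0.0337, 0.0232]
eef_rot: [0.567, 0.824, -0.001, 0.002]
ft_force: [-0.1, 0.5, 0.6]
width: 0.0469
t 4.2 pos [ 0.5509 -0.0337  0.0232] yang 20.91 rem cm [-0.01 -0.06 -0.18] turn -0.01 F [-0.06  0.47  0.56] w 0.0469 q7 0.59
```

View pics/grip.png

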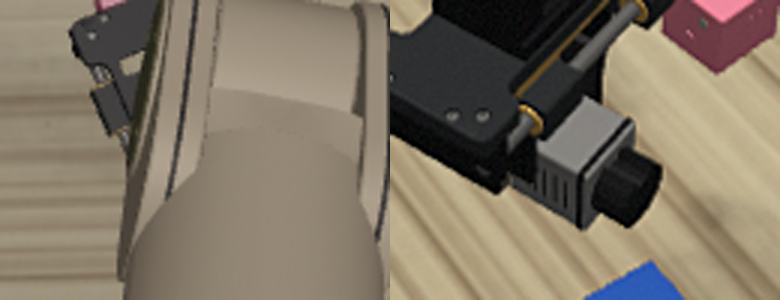

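```bash
python3 -m jog '[[0,0,0,0,0.8],[0,0,0,0,0.8],[0,0,0,0,0.8],[0,0,-0.4,0,0.8],[0,0,-0.8,0,0.8],[0,0,-0.8,0,0.8],[0,0,-0.8,0,0.8],[0,0,-0.8,0,0.8],[0,0,-0.5,0,0.8],[0,0,-0.3,0,0.8]]' 5
python3 - <<'E'
from h import *
rem(.5503,-.034,.025,21.5)
s=shot('side')['pixels']
f=lambda i,u,v:cv2.resize(i[v-60:v+60,u-80:u+80],None,fx=3,fy=3,interpolation=2)
cv2.imwrite('pics/lift.png',f(s,362,285)[:,:,::-1])
E
```

```text
time: 5.3
ee_pos: [0.5507, -0.0337, 0.0714]
eef_rot: [0.567, 0.824, -0.0, 0.002]
ft_force: [0.5, -0.0, -1.3]
width: 0.0419
t 5.3 pos [ 0.5507 -0.0337  0.0714] yang 20.89 rem cm [-0.   -0.05  4.64] turn -0.011 F [ 0.49 -0.04 -1.29] w 0.0419 q7 0.55
```

View pics/lift.png

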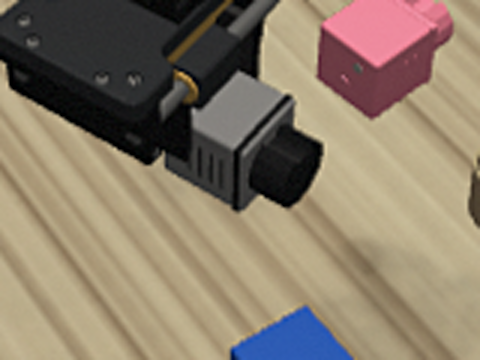

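```bash
python3 -m jog '[[0,0,0.4,0,0.8],[0,0,0.3,0,0.8],[0,0,0,0,0.8],[0,0,0,0,0.8],[0,0,-0.5,0,0.8],[0,0,0.5,0,0.8],[0,0,-0.5,0,0.8],[0,0,0.4,0,0.8],[0,0,0,0,0.8],[0,0,0,0,0.8]]' 3
python3 - <<'E'
from h import *
rem(.5503,-.034,.025,21.5)
s=shot('side')['pixels']
f=lambda i,u,v:cv2.resize(i[v-60:v+60,u-80:u+80],None,fx=3,fy=3,interpolation=2)
cv2.imwrite('pics/lift2.png',f(s,362,285)[:,:,::-1])
E
```

```text
time: 6.35
ee_pos: [0.5502, -0.0337, 0.0642]
eef_rot: [0.567, 0.824, -0.001, 0.001]
ft_force: [0.9, -0.5, -0.5]
width: 0.0419
t 6.35 pos [ 0.5502 -0.0337  0.0642] yang 20.89 rem cm [-0.02 -0.    3.92] turn -0.011 F [ 0.95 -0.51 -0.54] w 0.0419 q7 0.55
```

View pics/lift2.png

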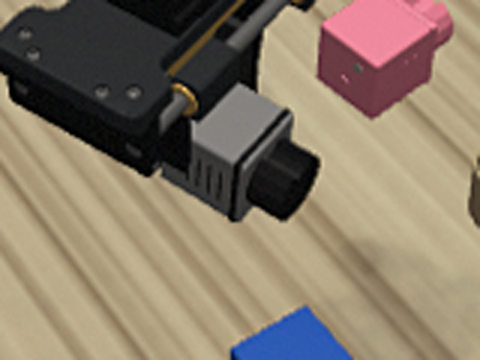

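```bash
python3 -m jog '[[0,0,-4,0,0.8],[0,0,-1.5,0,0.8],[0,0,-0.5,0,0.8],[0,0,1,0,0.8],[0,0,2,0,0.8],[0,0,2,0,0.8],[0,0,-4,0,0.8],[0,0,-1,0,0.8],[0,0,0,0,0.8],[0,0,0,0,0.8]]' 3
python3 - <<'E'
from h import *
rem(.5503,-.034,.025,21.5)
s=shot('side')['pixels']
f=lambda i,u,v:cv2.resize(i[v-60:v+60,u-80:u+80],None,fx=3,fy=3,interpolation=2)
cv2.imwrite('pics/lift3.png',f(s,362,265)[:,:,::-1])
E
```

```text
time: 7.4
ee_pos: [0.5452, -0.0328, 0.1139]
eef_rot: [0.567, 0.824, -0.005, -0.003]
ft_force: [0.4, 0.3, -0.9]
width: 0.0419
t 7.4 pos [ 0.5452 -0.0328  0.1139] yang 20.97 rem cm [-0.29  0.55  8.89] turn -0.009 F [ 0.39  0.35 -0.92] w 0.0419 q7 0.51
```

View pics/lift3.png

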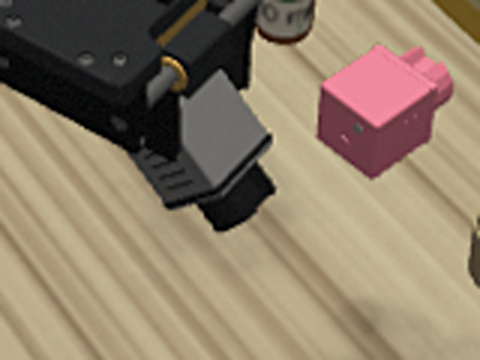

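Two or three jerks swung it about 55° (case 205,140, plug 235,205). A few more, smaller.

```bash
python3 -m jog '[[0,0,1.5,0,0.8],[0,0,1.5,0,0.8],[0,0,-4,0,0.8],[0,0,-1.2,0,0.8],[0,0,0,0,0.8],[0,0,1.5,0,0.8],[0,0,1.5,0,0.8],[0,0,-4,0,0.8],[0,0,-1.2,0,0.8],[0,0,0,0,0.8]]' 3
python3 - <<'E'
from h import *
rem(.5503,-.034,.06,21.5)
s=shot('side')['pixels']
f=lambda i,u,v:cv2.resize(i[v-60:v+60,u-80:u+80],None,fx=3,fy=3,interpolation=2)
cv2.imwrite('pics/lift4.png',f(s,362,255)[:,:,::-1])
E
```

```text
time: 8.45
ee_pos: [0.5395, -0.0315, 0.1427]
eef_rot: [0.566, 0.824, -0.011, -0.009]
ft_force: [-0.9, -0.8, -1.3]
width: 0.0422
t 8.45 pos [ 0.5395 -0.0315  0.1427] yang 21.07 rem cm [-0.64  1.15  8.24] turn -0.007 F [-0.88 -0.82 -1.29] w 0.0422 q7 0.49
```

View pics/lift4.png

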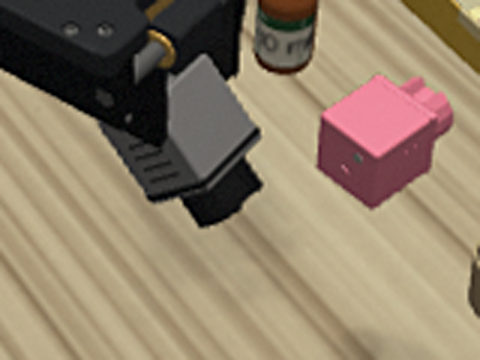

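Run:
```python
from h import *
s=shot('side')
st=r.read_state();R=Ro.from_quat(st['eef_rot']).as_matrix();print(R[:,2].round(3))
g=st['ee_pos']+R[:,2]*.003;t=np.radians(111);a=np.array([np.cos(t),np.sin(t),0]);z=np.array([0,0,1.])
for th in range(40,100,10):
    k=np.radians(th);x=a*np.cos(k)+z*np.sin(k);n=z*np.cos(k)-a*np.sin(k);y=np.cross(n,x)
    cr=lambda u,v:((u-282)*3,(v-195)*3)
    P=[cr(*proj(s,p)) for p in(g-.054*x, g-.036*x+.021*n+.021*y,g-.036*x+.021*n-.021*y,g-.036*x-.021*n+.021*y,g-.036*x-.021*n-.021*y)]
    print(th,np.round(P).astype(int).tolist())
```

```text
[-0.028 -0.008 -1.   ]
40 [[253, 208], [226, 194], [281, 136], [175, 217], [229, 160]]
50 [[240, 211], [222, 203], [277, 145], [162, 213], [216, 157]]
60 [[226, 212], [216, 211], [271, 153], [149, 206], [203, 151]]
70 [[210, 209], [208, 216], [263, 158], [136, 198], [191, 143]]
80 [[194, 204], [198, 218], [253, 161], [123, 189], [178, 134]]
90 [[177, 197], [187, 219], [242, 162], [112, 178], [167, 124]]
```

```bash
python3 -m jog '[[0,0,1.5,0,0.8],[0,0,1.5,0,0.8],[0,0,1.5,0,0.8],[0,0,1.5,0,0.8],[0,0,1,0,0.8],[0,0,0.4,0,0.8],[0,0,0.3,0,0.8],[0,0,0.2,0,0.8],[0,0,0.2,0,0.8],[0,0,0,0,0.8]]' 3
python3 - <<'E'
from h import *
rem(.5503,-.034,.055,21.5)
E
```

```text
time: 9.55
ee_pos: [0.5341, -0.032, 0.0514]
eef_rot: [0.566, 0.824, -0.013, -0.011]
ft_force: [-0.2, -0.3, -0.7]
width: 0.0422
t 9.55 pos [ 0.5341 -0.032   0.0514] yang 21.06 rem cm [-0.77  1.42 -0.41] turn -0.008 F [-0.22 -0.28 -0.69] w 0.0422 q7 0.55
```

```bash
python3 -m jog '[[0,0,0.1,0,0.8],[-0.3,0,0,0,0.8],[-0.3,0,0,0,0.8],[-0.4,0,0,0,0.8],[-0.4,0,0,0,0.8],[-0.4,0,0,0,0.8],[-0.4,0,0,0,0.8],[-0.4,0,0,0,0.8],[0,0,0,0,0.8],[0,0,0,0,0.8]]' 3
python3 - <<'E'
from h import *
rem(.5503,-.034,.055,21.5)
s=shot('side')['pixels'];t=shot('top')['pixels']
f=lambda i,u,v:cv2.resize(i[v-60:v+60,u-60:u+60],None,fx=3,fy=3,interpolation=2)
cv2.imwrite('pics/drag.png',np.hstack([f(s,355,285),f(t,390,258)])[:,:,::-1])
E
```

```text
time: 10.55
ee_pos: [0.5448, -0.0597, 0.0509]
eef_rot: [0.566, 0.824, -0.012, -0.011]
ft_force: [-1.0, -0.0, 1.6]
width: 0.0426
t 10.55 pos [ 0.5448 -0.0597  0.0509] yang 20.99 rem cm [ 2.2   1.42 -0.45] turn -0.009 F [-0.96 -0.03  1.63] w 0.0426 q7 0.61
```

View pics/drag.png

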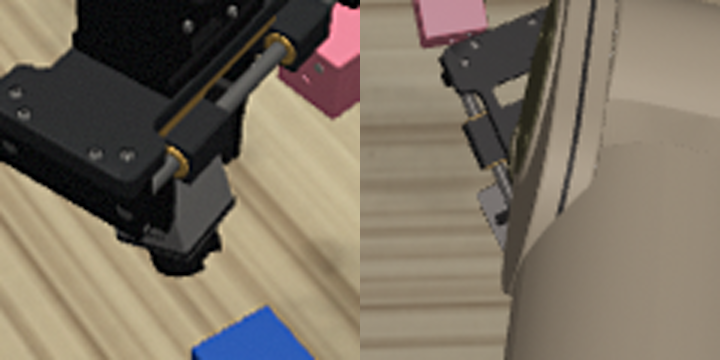

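Run:
```python
from h import *
s=shot('side')
st=r.read_state();R=Ro.from_quat(st['eef_rot']).as_matrix()
g=st['ee_pos']+R[:,2]*.003;t=np.radians(111);a=np.array([np.cos(t),np.sin(t),0]);z=np.array([0,0,1.])
for th in range(50,120,10):
    k=np.radians(th);x=a*np.cos(k)+z*np.sin(k);n=z*np.cos(k)-a*np.sin(k);y=np.cross(n,x)
    cr=lambda u,v:((u-295)*3,(v-225)*3)
    P=[cr(*proj(s,p)) for p in(g-.049*x, g-.031*x-.021*n+.021*y,g-.031*x+.021*n+.021*y,g-.031*x+.021*n-.021*y)]
    print(th,np.round(P).astype(int).tolist())
```

```text
50 [[235, 273], [162, 274], [220, 272], [270, 213]]
60 [[223, 272], [151, 268], [215, 278], [265, 219]]
70 [[209, 269], [140, 260], [209, 282], [259, 223]]
80 [[195, 264], [129, 251], [201, 284], [251, 225]]
90 [[181, 256], [119, 241], [192, 284], [242, 225]]
100 [[166, 247], [111, 231], [182, 282], [232, 224]]
110 [[152, 236], [103, 221], [171, 278], [221, 221]]
```

Tilt is now about 64°. The pads sit past the contact edge, so pushing down should lever it upright.

```bash
python3 -m jog '[[0,0,0.2,0,0.8],[0,0,0.3,0,0.8],[-0.1,0,0.3,0,0.8],[-0.1,0,0.3,0,0.8],[-0.1,0,0.3,0,0.8],[0,0,0.3,0,0.8],[0,0,0,0,0.8],[0,0,0,0,0.8],[0,0,0,0,0.8],[0,0,0,0,0.8]]' 3
python3 - <<'E'
from h import *
rem(.5503,-.034,.055,21.5)
s=shot('side')['pixels'];t=shot('top')['pixels']
f=lambda i,u,v:cv2.resize(i[v-60:v+60,u-60:u+60],None,fx=4,fy=4,interpolation=2)
cv2.imwrite('pics/push.png',f(s,355,275)[:,:,::-1])
E
```

```text
time: 11.7
ee_pos: [0.5454, -0.0638, 0.0329]
eef_rot: [0.566, 0.824, -0.013, -0.01]
ft_force: [0.2, -1.9, 3.0]
width: 0.0425
t 11.7 pos [ 0.5454 -0.0638  0.0329] yang 20.98 rem cm [ 2.61  1.45 -2.25] turn -0.009 F [ 0.23 -1.87  3.  ] w 0.0425 q7 0.63
```

View pics/push.png

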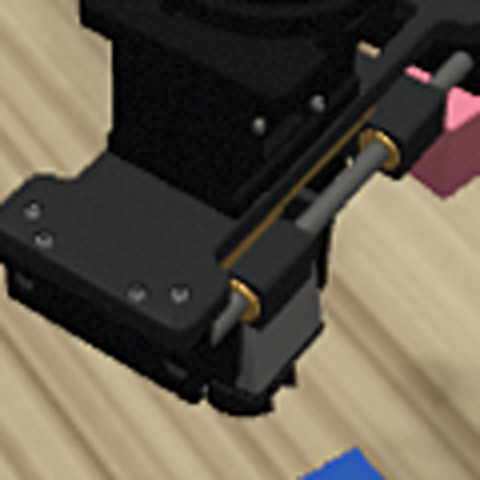

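```bash
python3 -m jog '[[0,0,0,0,0.5],[0,0,0,0,0.4],[0,0,0,0,0.3],[0,0,0,0,0.3],[0,0,-1,0,0.3],[0,0,-2,0,0.3],[0,0,-3,0,0.3],[0,0,-3,0,0.3],[0,0,0,0,0.3],[0,0,0,0,0.3]]' 3
python3 - <<'E'
from h import *
rem(.5503,-.034,.055,21.5)
s=shot('side')['pixels'];t=shot('top')['pixels']
g=s.astype(int)[230:350,290:430];m=((g.max(2)-g.min(2)<15)&(g.min(2)>40)&(g.max(2)<170)).astype('uint8')
k,_=cv2.findContours(m,0,1);print([(cv2.contourArea(c),np.array(cv2.boundingRect(c))+[290,230,0,0]) for c in k if cv2.contourArea(c)>60])
f=lambda i,u,v:cv2.resize(i[v-60:v+60,u-60:u+60],None,fx=3,fy=3,interpolation=2)
cv2.imwrite('pics/open.png',np.hstack([f(s,355,285),f(t,390,258)])[:,:,::-1])
E
```

```text
time: 12.8
ee_pos: [0.548, -0.0614, 0.1282]
eef_rot: [0.566, 0.824, -0.012, -0.011]
ft_force: [-0.6, -0.5, 0.1]
width: 0.0609
t 12.8 pos [ 0.548  -0.0614  0.1282] yang 21.02 rem cm [2.45 1.43 7.28] turn -0.008 F [-0.62 -0.49  0.07] w 0.0609 q7 0.56
[(1326.5, array([337, 269,  41,  49])), (67.0, array([326, 230,  22,   7]))]
```

View pics/open.png

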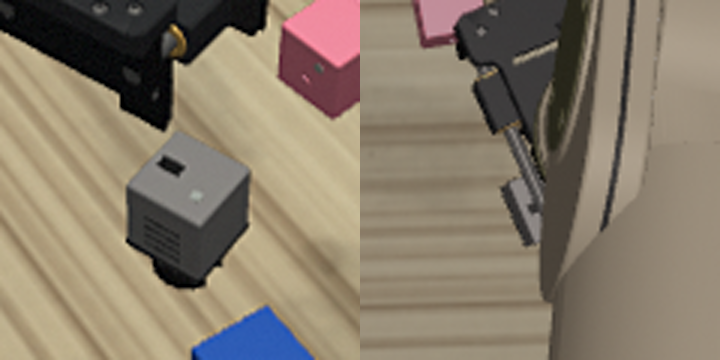

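The relay stands upright and released: top face corners at about crop (128,185), (180,130), (250,172), (195,227), with the plug underneath. Next I measure its pose and the tool tilt.

Run:
```python
from h import *
s=shot('side')
im=s['pixels'].astype(int)
# top face: brighter than sides
g=im[265:305,330:385].mean(2); print(np.percentile(g,[5,50,95]))
h=im[265:305,330:385];c0=h[(260+0-250+5),(25)];print('topcol',im[282,357],'L',im[300,345],'R',im[295,370])
d=np.abs(im-im[282,357]).max(2);m=(d<22).astype('uint8');w=np.zeros_like(m);w[262:306,332:382]=m[262:306,332:382]
w=cv2.morphologyEx(w,cv2.MORPH_CLOSE,np.ones((5,5)))
k,_=cv2.findContours(w,0,1);k=max(k,key=cv2.contourArea);print('mask area',cv2.contourArea(k))
q=cv2.approxPolyDP(cv2.convexHull(k),4,True)[:,0];print(q.tolist())
for name,C in(('eye',[(295+u/3,225+v/3) for u,v in[(128,185),(180,130),(250,172),(195,227)]]),('mask',q)):
    P=np.array([onz(s,*p,.064)[:2] for p in C]);print(name,P.round(4).tolist(),'c',P.mean(0),[(round(np.linalg.norm(P[i]-P[i-1]),4),round(ang(P[i]-P[i-1]),1)) for i in range(len(P))])
```

```text
[ 49.98333333 133.         165.66666667]
topcol [139 137 133] L [56 55 54] R [62 60 59]
mask area 806.0
[[332, 263], [354, 262], [378, 281], [360, 299], [333, 285]]
eye [[0.5193, -0.0533], [0.5576, -0.0388], [0.57, -0.0775], [0.5311, -0.0898]] c [ 0.54449834 -0.06487624] [(np.float64(0.0384), np.float64(108.0)), (np.float64(0.041), np.float64(20.7)), (np.float64(0.0407), np.float64(-72.2)), (np.float64(0.0408), np.float64(-162.4))]
mask [[0.5359, -0.0125], [0.5631, -0.0281], [0.571, -0.0754], [0.5327, -0.0875], [0.5155, -0.0473]] c [ 0.54365076 -0.05017049] [(np.float64(0.0404), np.float64(59.6)), (np.float64(0.0313), np.float64(-29.9)), (np.float64(0.0479), np.float64(-80.4)), (np.float64(0.0402), np.float64(-162.4)), (np.float64(0.0437), np.float64(113.2))]
```

```bash
python3 -m jog '[[0.3,0,-1,0,0],[0,0,-1,0,0],[0,0,-1,0,0],[0,0,-1,0,0],[0,0,-1,0,0],[0,0,-1,0,0],[0,0,-1,0,0],[0,0,5,0,0],[0,0,1,0,0],[0,0,0,0,0]]' 15
python3 - <<'E'
from h import *
rem(.545,-.0645,.053,19.5)
print(Ro.from_quat(r.read_state()['eef_rot']).as_matrix()[:,2].round(4))
E
```

```text
time: 13.95
ee_pos: [0.548, -0.0585, 0.1442]
eef_rot: [0.566, 0.824, -0.013, -0.01]
ft_force: [0.4, -0.0, 0.3]
width: 0.0874
t 13.95 pos [ 0.548  -0.0585  0.1442] yang 21.0 rem cm [-0.48 -0.2   9.13] turn 0.026 F [ 0.45 -0.03  0.29] w 0.0874 q7 0.55
[-0.0313 -0.0089 -0.9995]
```

```bash
python3 -m jog '[[-0.5,-0.2,2,0.02,0],[0,0,2,0,0],[0,0,2,0,0],[0,0,1.5,0,0],[0,0,1,0,0],[0,0,0.4,0,0],[0,0,0,0,0],[0,0,0,0,0],[0,0,0,0,0],[0,0,0,0,0]]' 15
python3 - <<'E'
from h import *
rem(.545,-.0645,.053,19.5)
E
```

```text
time: 14.95
ee_pos: [0.5518, -0.0647, 0.0629]
eef_rot: [0.575, 0.818, -0.009, -0.006]
ft_force: [-0.1, -0.3, 0.4]
width: 0.0871
t 14.95 pos [ 0.5518 -0.0647  0.0629] yang 19.86 rem cm [ 0.25 -0.61  1.01] turn 0.006 F [-0.07 -0.32  0.37] w 0.0871 q7 0.6
```

```bash
python3 -m jog '[[0,0,0,0,0.3],[0,0,0,0,0.6],[0,0,0,0,0.8],[0,0,0,0,0.8],[0,0,0,0,0.8],[0,0,0,0,0.8],[0,0,-0.3,0,0.8],[0,0,-1,0,0.8],[0,0,-1,0,0.8],[0,0,-1,0,0.8]]' 15
python3 - <<'E'
from h import *
rem(.557,.248,.12,3)
E
```

```text
time: 15.95
ee_pos: [0.5521, -0.0645, 0.0983]
eef_rot: [0.575, 0.818, -0.01, -0.007]
ft_force: [-0.2, -0.4, -0.4]
width: 0.0198
t 15.95 pos [ 0.5521 -0.0645  0.0983] yang 19.85 rem cm [29.23 11.02 -2.43] turn 0.294 F [-0.2  -0.44 -0.36] w 0.0198 q7 0.57
```

The jaws closed without the relay: the descent fell 1 cm short, and I should have checked before closing. Checking where the relay is.

Run:
```python
from h import *
c=shot('side');im=c['pixels'].astype(int)
a=cv2.imread('pics/open.png')[:,:360]; a=cv2.resize(a,(120,120),interpolation=cv2.INTER_AREA)[:,:,::-1].astype(int)
b=im[225:345,295:415]
d=np.abs(a-b).max(2)>30
ys,xs=np.where(d);print('changed bbox',xs.min()+295,xs.max()+295,ys.min()+225,ys.max()+225)
print('change inside relay box rows',[(v,int(d[v-225,337-295:379-295].sum())) for v in range(262,322,4)])
print('pose by where grey bright', )
for v in range(255,325,5): print(v,' '.join('%3d'%im[v,u].mean() for u in range(325,400,5)),'|',' '.join('%3d'%a[v-225,u-295].mean() for u in range(325,400,5)))
```

```text
changed bbox 295 400 225 279
change inside relay box rows [(262, 15), (266, 22), (270, 25), (274, 16), (278, 5), (282, 0), (286, 0), (290, 0), (294, 0), (298, 0), (302, 0), (306, 0), (310, 0), (314, 0), (318, 0)]
pose by where grey bright
255   8  19  22  47  46  20  93  30  18  21  14 175 169 185  72 | 141 161   8  12  11   5 148 156 157 157 178 171 170 184  72
260   9   7  16  20  19  12  26  10  97 104 130 182 171 171 180 | 141 143  20   8  11   7 122 150 156 156 166 181 171 172 180
265   6  14  12   8   8   8   6  12 130 156 156 168 179 168 170 | 163 131 149 158   2  21 142 120 147 156 157 168 179 169 172
270 163  58   8  33  10  40   0  12 124 145 162 167 169 178 172 | 160 156 132 152 156 158 132 140 117 146 161 167 169 179 172
275 144 157 149   0   5  25 132 137 131 116 146 161 169 170 179 | 145 158 145 132 155 136 133 132 131 119 148 160 169 170 180
280 165 141 151 143 137  23  44 133 131 131 127 160 173 172 172 | 164 140 152 144 134  21  44 132 132 132 128 160 172 172 173
285 137 160 145 132 133 131 134 131 132 132  82 137 163 174 172 | 137 159 145 132 132 133 134 133 132 133
[... 202 characters left out ...]
 154 165 | 164 148 159  56  54  56 136 132 122  59  57 133 137 153 165
300 153 164 141  54  55  59  55  74  59  60  57 162 139 134 158 | 153 163 143  55  51  57  56  75  61  59  56 161 139 134 156
305 155 157 176  59  55  50  58  55  61  59 174 166 159 144 130 | 155 157 178  56  52  47  57  56  60  59 175 168 159 142 131
310 173 146 159 172   6  51  57  55  59 142 166 167 169 156 137 | 173 145 158 172  19  50  54  55  60 135 165 167 167 155 137
315 163 171 141 161 161  11  31  55  98 159 145 165 168 166 143 | 164 172 140 160 157  11  35  56  97 158 143 163 167 166 143
320 156 168 170 149 163 139   0   6 163 168 154 142 158 166 166 | 156 169 171 147 163 137   8  17 163 169 154 142 157 166 165
```

The relay hasn't moved. The fingers were still closing when I lifted, so I reopen and go down again.

```bash
python3 -m jog '[[0.2,-0.6,0,0,0],[0,0,0,0,0],[0,0,0,0,0],[0,0,0,0,0],[0,0,0,0,0],[0,0,0,0,0],[0,0,0,0,0],[0,0,0,0,0],[0,0,0,0,0],[0,0,0,0,0]]' 15
python3 - <<'E'
from h import *
rem(.545,-.0645,.053,19.5)
E
```

```text
time: 17.0
ee_pos: [0.5461, -0.0647, 0.1002]
eef_rot: [0.575, 0.818, -0.009, -0.006]
ft_force: [-0.1, 0.1, -0.0]
width: 0.0852
t 17.0 pos [ 0.5461 -0.0647  0.1002] yang 19.85 rem cm [ 0.06 -0.    4.72] turn 0.006 F [-0.08  0.06 -0.04] w 0.0852 q7 0.57
```

```bash
python3 -m jog '[[0.1,0,1,0,0],[0,0,1,0,0],[0,0,1,0,0],[0,0,1,0,0],[0,0,0.7,0,0],[0,0,0.1,0,0.3],[0,0,0,0,0.5],[0,0,0,0,0.6],[0,0,0,0,0.6],[0,0,0,0,0.6]]' 15
python3 - <<'E'
from h import *
rem(.545,-.0645,.053,19.5)
E
```

```text
time: 18.0
ee_pos: [0.5443, -0.0642, 0.0472]
eef_rot: [0.575, 0.818, -0.009, -0.006]
ft_force: [-0.4, 1.7, 0.7]
width: 0.0552
t 18.0 pos [ 0.5443 -0.0642  0.0472] yang 19.84 rem cm [-0.05  0.04 -0.58] turn 0.006 F [-0.41  1.71  0.7 ] w 0.0552 q7 0.61
```

```bash
python3 -m jog '[[0,0,-0.4,0,0.6],[0,0,0,0,0.6],[0,0,0,0,0.7],[0,0,0,0,0.7],[0,0,0,0,0.7],[0,0,0,0,0.7],[0,0,0,0,0.7],[0,0,0,0,0.7],[0,0,0,0,0.7],[0,0,0,0,0.7]]' 15
python3 - <<'E'
from h import *
rem(.545,-.0645,.053,19.5)
E
```

```text
time: 19.0
ee_pos: [0.5448, -0.0641, 0.0522]
eef_rot: [0.575, 0.818, -0.009, -0.006]
ft_force: [-0.2, -1.1, 0.4]
width: 0.0419
t 19.0 pos [ 0.5448 -0.0641  0.0522] yang 19.85 rem cm [-0.05  0.01 -0.08] turn 0.006 F [-0.23 -1.06  0.38] w 0.0419 q7 0.6
```

```bash
python3 -m jog '[[0,0,-0.5,0,0.7],[0,0,-1,0,0.7],[0,0,-1,0,0.7],[0,0,-1,0,0.7],[0,0,-1,0,0.7],[0,0,-1,0,0.7],[1,0.3,0,0,0.7],[2,0.8,0,0,0.7],[2,0.8,0,0,0.7],[2,0.8,0,0,0.7]]' 15
python3 - <<'E'
from h import *
rem(.557,.248,.1,3)
E
```

```text
time: 20.0
ee_pos: [0.5478, 0.0123, 0.1132]
eef_rot: [0.577, 0.817, -0.008, -0.005]
ft_force: [0.1, 0.7, -0.8]
width: 0.0415
t 20.0 pos [0.5478 0.0123 0.1132] yang 19.52 rem cm [21.91  8.76  1.13] turn 0.288 F [ 0.1   0.68 -0.81] w 0.0415 q7 0.4
```

```bash
python3 -m jog '[[2.7,1.1,0,0,0.7],[2.7,1.1,0,0,0.7],[2.7,1.1,0,0,0.7],[2.7,1.1,0,0,0.7],[2.7,1.1,0,0,0.7],[2.7,1.1,0,0,0.7],[2.7,1.1,0,0,0.7],[0,0,0,0.1,0.7],[0,0,0,0.1,0.7],[0,0,0,0.1,0.7]]' 15
python3 - <<'E'
from h import *
rem(.557,.248,.1,2)
E
```

```text
time: 21.0
ee_pos: [0.5499, 0.2394, 0.1087]
eef_rot: [0.691, 0.723, -0.01, -0.007]
ft_force: [-0.6, 1.1, -1.1]
width: 0.0417
t 21.0 pos [0.5499 0.2394 0.1087] yang 2.55 rem cm [0.83 0.77 0.85] turn 0.01 F [-0.57  1.08 -1.07] w 0.0417 q7 -0.23
```

```bash
cat >> h.py <<'E'
def foot(x,y,h=.0522):
    s=r.read_state();R=Ro.from_quat(s['eef_rot']).as_matrix()
    f=s['ee_pos']+R[:,2]*h;d=R.T@np.array([x-f[0],y-f[1],0]);print('foot',f.round(4),'rem cm',(d*100).round(2),'tz',R[:,2].round(4),'notch',round((ang(R[:,1])-90)%360-360,1))
E
python3 - <<'E'
from h import *
s=shot('side')
print(min((proj(s,[.5566+.026*np.cos(k),.2475+.026*np.sin(k),.027])[::-1] for k in np.linspace(0,6.28,60))))
rem(.557,.248,.1,2);foot(.5566,.2475)
a=cv2.imread('pics/side0.png').max(2); print(a[164:178,264],)
E
```

```text
(np.float64(171.2130538876105), np.float64(265.6462793692803))
t 21.05 pos [0.5498 0.2394 0.1086] yang 2.19 rem cm [0.84 0.77 0.84] turn 0.003 F [-1.33  0.86 -0.73] w 0.042 q7 -0.24
foot [0.5486 0.2391 0.0564] rem cm [ 0.81  0.83 -0.02] tz [-0.0231 -0.0048 -0.9997] notch -87.8
[166 168 168 172 175 182 132  52  17  31  23  10   9  11]
```

```bash
python3 -m jog '[[0.5,0.5,0,0,0.7],[0.35,0.35,0,0,0.7],[0,0,0.7,0,0.7],[0,0,0.7,0,0.7],[0,0,0.5,0,0.7],[0,0,0,0,0.7],[0,0,0,0,0.7],[0,0,0,0,0.7],[0,0,0,0,0.7],[0,0,0,0,0.7]]' 15
python3 - <<'E'
from h import *
rem(.557,.248,.1,2);foot(.557,.248)
E
```

```text
time: 22.05
ee_pos: [0.5571, 0.2494, 0.0867]
eef_rot: [0.69, 0.724, -0.01, -0.007]
ft_force: [-0.3, 0.0, -1.5]
width: 0.0414
t 22.05 pos [0.5571 0.2494 0.0867] yang 2.7 rem cm [-0.14 -0.05 -1.33] turn 0.012 F [-0.27  0.   -1.47] w 0.0414 q7 -0.22
foot [0.5558 0.2491 0.0345] rem cm [-0.11  0.11 -0.  ] tz [-0.0247 -0.0054 -0.9997] notch -87.3
```

```bash
python3 -m jog '[[-0.1,0.1,0,0,0.7],[0,0,0.3,0,0.7],[0,0,0.3,0,0.7],[0,0,0.2,0,0.7],[0,0,0.2,0,0.7],[0,0,0.2,0,0.7],[0,0,0,0,0.7],[0,0,0,0,0.7],[0,0,0,0,0.7],[0,0,0,0,0.7]]' 15
python3 - <<'E'
from h import *
rem(.557,.248,.1,2);foot(.557,.248)
E
```

```text
time: 23.05
ee_pos: [0.558, 0.2484, 0.0738]
eef_rot: [0.69, 0.724, -0.01, -0.007]
ft_force: [-0.4, -0.2, -1.3]
width: 0.0418
t 23.05 pos [0.558  0.2484 0.0738] yang 2.71 rem cm [-0.04 -0.17 -2.62] turn 0.012 F [-0.43 -0.17 -1.28] w 0.0418 q7 -0.21
foot [0.5567 0.2481 0.0216] rem cm [-0.01  0.03 -0.  ] tz [-0.0244 -0.0051 -0.9997] notch -87.3
```

The plug is 5 mm into the well with no contact force. Going on gently towards the key top (foot z 0.020).

```bash
python3 -m jog '[[0,0,0.1,0,0.7],[0,0,0.1,0,0.7],[0,0,0.1,0,0.7],[0,0,0.1,0,0.7],[0,0,0.1,0,0.7],[0,0,0,0,0.7],[0,0,0,0,0.7],[0,0,0,0,0.7],[0,0,0,0,0.7],[0,0,0,0,0.7]]' 15
python3 - <<'E'
from h import *
rem(.557,.248,.1,2);foot(.557,.248)
E
```

```text
time: 24.05
ee_pos: [0.558, 0.2484, 0.0685]
eef_rot: [0.69, 0.724, -0.01, -0.007]
ft_force: [-0.3, 0.5, -1.7]
width: 0.0419
t 24.05 pos [0.558  0.2484 0.0685] yang 2.71 rem cm [-0.05 -0.18 -3.14] turn 0.012 F [-0.35  0.53 -1.73] w 0.0419 q7 -0.21
foot [0.5567 0.2481 0.0163] rem cm [-0.02  0.03 -0.  ] tz [-0.0241 -0.005  -0.9997] notch -87.3
```

Foot z is 0.016, below the key top, still unloaded, so the notch has accepted the key at this angle. On down to the floor (0.009).

```bash
python3 -m jog '[[0,0,0.15,0,0.7],[0,0,0.15,0,0.7],[0,0,0.15,0,0.7],[0,0,0.1,0,0.7],[0,0,0.1,0,0.7],[0,0,0.05,0,0.7],[0,0,0,0,0.7],[0,0,0,0,0.7],[0,0,0,0,0.7],[0,0,0,0,0.7]]' 15
python3 - <<'E'
from h import *
rem(.557,.248,.1,2);foot(.557,.248)
E
```

```text
time: 25.05
ee_pos: [0.5579, 0.2483, 0.0614]
eef_rot: [0.69, 0.724, -0.01, -0.007]
ft_force: [-0.4, -0.4, 0.1]
width: 0.0417
t 25.05 pos [0.5579 0.2483 0.0614] yang 2.7 rem cm [-0.04 -0.18 -3.86] turn 0.012 F [-0.38 -0.41  0.12] w 0.0417 q7 -0.21
foot [0.5566 0.2481 0.0092] rem cm [-0.01  0.04 -0.  ] tz [-0.0241 -0.0047 -0.9997] notch -87.3
```

```bash
python3 -m jog '[[0,0,0.1,0,0.7],[0,0,0.1,0,0.7],[0,0,0,0,0.7],[0,0,0,0,0.7],[0,0,0,0,0.7],[0,0,0,0,0.7],[0,0,0,0,0.7],[0,0,0,0,0.7],[0,0,0,0,0.7],[0,0,0,0,0.7]]' 8
python3 - <<'E'
from h import *
rem(.557,.248,.1,2);foot(.557,.248)
E
```

```text
time: 26.05
ee_pos: [0.5576, 0.2487, 0.0608]
eef_rot: [0.69, 0.724, -0.01, -0.008]
ft_force: [-0.4, 0.4, 1.2]
width: 0.0421
t 26.05 pos [0.5576 0.2487 0.0608] yang 2.72 rem cm [-0.08 -0.16 -3.91] turn 0.013 F [-0.39  0.37  1.21] w 0.0421 q7 -0.21
foot [0.5563 0.2485 0.0087] rem cm [-0.06  0.07 -0.  ] tz [-0.025  -0.0036 -0.9997] notch -87.3
```

Resting on the floor. Release and withdraw.

```bash
python3 -m jog '[[0,0,0,0,0.45],[0,0,0,0,0.3],[0,0,0,0,0.2],[0,0,0,0,0.1],[0,0,0,0,0],[0,0,0,0,0],[0,0,-0.5,0,0],[0,0,-1,0,0],[0,0,-2,0,0],[0,0,-3,0,0]]' 8; python3 -m jog '[[0,0,-3,0,0],[0,0,-3,0,0],[0,0,-3,0,0],[-3,0,0,0,0],[-4,0,0,0,0],[-4,0,0,0,0],[-4,0,0,0,0],[-4,0,0,0,0],[-2,0,0,0,0],[0,0,0,0,0]]'
python3 - <<'E'
from h import *
rem(.557,.248,.1,2)
s=shot('side');t=shot('top')
f=lambda i,u,v,k:cv2.resize(i[v-50:v+50,u-65:u+65],None,fx=k,fy=k,interpolation=2)
cv2.imwrite('pics/end.png',np.vstack([np.hstack([f(s['pixels'],265,175,3),f(t['pixels'],231,255,3)]),cv2.resize(np.hstack([s['pixels'],t['pixels']]),(780,292),interpolation=3)])[:,:,::-1])
R=np.radians(2.7);c=np.array([.557,.248]);e=np.array([np.cos(R),np.sin(R)]);n=np.array([-e[1],e[0]])
for z in(.073,.084):print('side crop top corners z',z,[tuple(np.round([(u-200)*3,(v-125)*3]).astype(int).tolist()) for u,v in(proj(s,[*(c+.021*(i*e+j*n)),z]) for i,j in((1,1),(1,-1),(-1,-1),(-1,1)))])
E
```

```text
time: 27.05
ee_pos: [0.5573, 0.2481, 0.1255]
eef_rot: [0.69, 0.724, -0.013, -0.008]
ft_force: [0.5, -0.0, 1.3]
width: 0.0866
time: 28.05
ee_pos: [0.5729, 0.0316, 0.2344]
eef_rot: [0.69, 0.724, -0.005, -0.006]
ft_force: [-1.1, 0.2, 1.2]
width: 0.0872
t 28.05 pos [0.5729 0.0316 0.2344] yang 2.75 rem cm [21.67 -0.35 13.48] turn 0.013 F [-1.14  0.22  1.24] w 0.0872 q7 0.07
side crop top corners z 0.073 [(196, 72), (233, 108), (169, 136), (132, 99)]
side crop top corners z 0.084 [(194, 57), (231, 92), (166, 120), (130, 83)]
```

View pics/end.png

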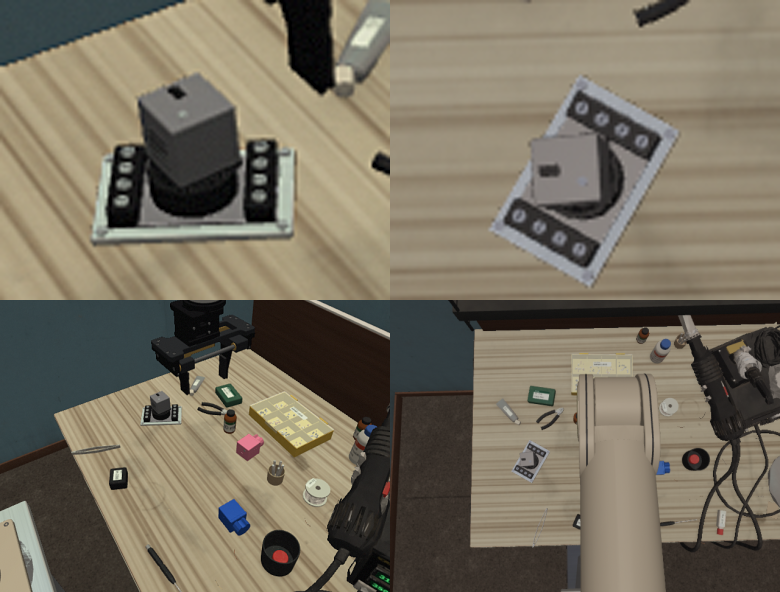

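The relay is in the socket and released, but the near corners of its top face sit a few pixels above the prediction. I'll triangulate the top face to check for a tilt.

```bash
cat > chk.py <<'E'
from h import *
C={n:shot(n) for n in('side','top')}
def quad(n,u,v):
    im=C[n]['pixels'];g=cv2.cvtColor(im,cv2.COLOR_RGB2GRAY)
    m=(np.abs(im.astype(int)-np.median(im[v-3:v+4,u-3:u+4].reshape(-1,3),0)).max(2)<20).astype('uint8')
    w=np.zeros_like(m);w[v-22:v+23,u-22:u+23]=m[v-22:v+23,u-22:u+23]
    w=cv2.morphologyEx(cv2.morphologyEx(w,cv2.MORPH_OPEN,np.ones((3,3))),cv2.MORPH_CLOSE,np.ones((5,5)))
    k,_=cv2.findContours(w,0,1);k=max(k,key=cv2.contourArea);h=cv2.convexHull(k)
    for e in np.arange(1,8,.25):
        q=cv2.approxPolyDP(h,e,True)[:,0]
        if len(q)<=4:break
    print(n,cv2.contourArea(k),q.tolist());return q
qs=quad('side',262,160);qt=quad('top',290-0 if 0 else 231-65+(570-390)//3,255-50+172//3)
for z in(.073,):
    for n in C:
        R=np.radians(2.7);c=np.array([.557,.248]);e=np.array([np.cos(R),np.sin(R)]);m=np.array([-e[1],e[0]])
        print(n,'pred',[tuple(np.round(proj(C[n],[*(c+.021*(i*e+j*m)),z]),1)) for i,j in((1,1),(1,-1),(-1,-1),(-1,1))])
def tri(a,b):
    A=[];B=[]
    for n,p in(('side',a),('top',b)):
        o,d=ray(C[n],*p);d/=np.linalg.norm(d);M=np.eye(3)-np.outer(d,d);A.append(M);B.append(M@o)
    return np.linalg.solve(sum(A),sum(B))
E
python3 - <<'E'
from chk import *
S=[(200+u/3,125+v/3) for u,v in((196,73),(236,101),(180,127),(137,100))]
T=[(166+(u-390)/3,205+v/3) for u,v in((530,137),(605,132),(605,205),(537,210))]
for a,b in zip(S,T):print(tri(a,b).round(4))
E
```

```text
side 275.5 [[275, 158], [259, 168], [248, 159], [263, 150]]
top 728.0 [[204, 240], [234, 250], [235, 271], [204, 268]]
side pred [(np.float64(265.3), np.float64(149.1)), (np.float64(277.7), np.float64(161.0)), (np.float64(256.2), np.float64(170.2)), (np.float64(244.1), np.float64(157.9))]
top pred [(np.float64(212.5), np.float64(251.6)), (np.float64(235.2), np.float64(250.0)), (np.float64(236.4), np.float64(272.7)), (np.float64(213.5), np.float64(274.3))]
[0.578  0.2701 0.0722]
[0.5792 0.2223 0.0816]
[0.5386 0.221  0.0812]
[0.535  0.2646 0.074 ]
```

Run:
```python
from h import *
c=shot('side');g=cv2.cvtColor(c['pixels'],cv2.COLOR_RGB2GRAY).astype(float)
for v in range(144,192,2):print(v,' '.join('%3d'%g[v,u] for u in range(240,286)))
```

```text
144 160 162 163 164 168 167 161 153 146 138 135 136 137 150 155 148 145 155 167 171 171 169 167 167 168 167 159 160 166 172 174 173 167 166 164 167 167 166 163 164 162 168 166 157 147 152
146 163 160 161 161 163 163 165 165 159 151 146 136 134 134 139 151 155 145 144 157 168 172 170 168 166 166 166 167 162 157 169 175 177 173 168 166 164 165 165 168 165 164 165 168 166 157
148 161 161 161 161 160 162 164 164 165 163 156 149 143 135 132 136 143 155 154 143 142 157 171 173 172 173 168 169 167 165 160 161 166 173 174 173 171 164 162 166 166 167 167 164 165 167
150 156 160 163 162 161 161 162 161 163 163 163 162 153 145 139 136 137 138 146 155 153 117 141 133 121 117 116 143 172 170 167 164 159 161 169 176 174 173 168 166 162 165 166 164 166 162
152 164 159 158 161 163 163 162 162 161 162 163 163 165 163 157 150 145 134 133 118 121 118 116 117 119 118 116 117 119 126 156 170 167 164 158 162 170 174 174 175 168 164 163 166 165 165
154 165 167 162 156 159 161 162 163 163 163 162 163 143 138 112 104  58  32  34  43  99 126 120 119 118 119 117 118 118 116 115 126 156 171 166 162 161 163 169 
[... 2711 characters left out ...]
  24  21  11  16  25  49  51  52  51  52  53  53  55  55  48  43  27  15  26  27  27  19  28  25  19   7  16  77 131  88  11  24  72 116
186 136 128 132 103  17  25   7  37 129  87   0  14  19  28  25  22  12  15  22  50  57  56  42  26  18  17  29  22  22  29  15  24  27  20  14   6  14   9  10  60 133  98  11  22  46  84
188  42  55  31  15  23  21   6  55 137 130   0   1  15   3  23  16  22  23  25  12  19  28  14  38  27  26  22  27  21  16  10  11   8  13   7  11  12   3  19  78 132  61  16  16  28  81
190 152 143  74  15  23  25   9  69 133 123  50   1  11   8   7  11   8   9  13  14  16  15  11   6  11   9   4  10   9   8   8   6  11  15  12  10   4  14  65 125 128  61  15  41 117 132
```

Read directly from the pixels, the top-face edges match an upright, home relay. The left edge slope is 1.0 (predicted 1.02) and the right edge 0.435 (predicted 0.43). The corners fall within about 1 px of z = 0.073 (they'd be about 5 px off if it sat on the key). The tilt came from my rough readings off the shrunken picture. The bottle and jar are standing, and the gripper is clear.

```bash
python3 -c "
from bench import r
r.close_job();print(r.read_state()['time'])"
```

```text
the job is handed in; nothing more can be done
the job is handed in; nothing more can be done
```

The relay is plugged fully into the socket, upright and released. I handed the job in at about 28 s of robot time.

**Standing it up:** A 5 N grip held the relay level. At 3 N, a few quick lifts swung it to about 50°. Dragging its plug edge along the bench and pressing down brought it upright. I let go, and the picture showed it standing on its plug.

**Taking it again:** My first regrasp closed on air because I lifted before the fingers had shut. The relay had not moved, and the second try held it.

**Plugging in:** I set the angle from a glimpse of the key in the top picture (about -88° in the world frame). The plug went past the key's height at the first angle tried, so I didn't need to turn it to search. The wrist force at the end of each step down was at most about 2 N, and the plug end stopped at 0.009 m, the floor of the well.

**Last checks:**
- **Home and upright:** The side-view edges match an upright, fully home relay to about 1 px. A rough triangulation I did from the last picture suggested a tilt of about 10°. The pixel values contradicted it, so I put that down to misread corners.
- **Tool tilt:** The quick lifts left the tool leaning 1 to 2°. I could not correct this, but it did not hinder the fit.
- **Bottle and jar:** The last side picture shows the flux bottle and tip jar standing, with the gripper open and clear.

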